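Press the shelf's screw caps home and feel along the row

TASK

The four dark-blue screw caps in the row along the front edge of the pale-blue shelf still stand proud. With the fingertips, go along the row from the sugar-bowl end to the other, pressing each cap fully home in turn with no more than firm fingertip pressure, then stroke the fingertips lightly back over the tops of the caps to the starting end, touching each, to feel that all are home. Finish with the hand clear; do not pull any cap out or move anything else on the shelf.

Things in the scene. Friction and masses are not known exactly. Their poses are not given: they have to be found in the camera images.
- shelf: pale-blue melamine shelf bridging the sink, fixed. Board 260 mm deep (own x; front edge, at -130 mm, faces the robot), 800 long (own y), 18 thick, level top 200 mm above the worktop. Origin under its middle, on the worktop (z = 0). The row of four caps runs along own y, 32 mm in from the front edge; 4 like caps at the short ends are home already. Over 35 N on shelf or caps spoils the job, over 20 N is no light stroke.
- sugar_bowl: brown ceramic sugar bowl with a hinged lid, 100 mm across the body (137 over its two lugs), 90 mm high, 0.5 kg, loose on the shelf behind one end of the row, at whichever end of the shelf it was left (the cutlery caddy is at the other). Origin: centre of its foot. It tells which end of the row comes first. Not to be touched.
- caddy: clear plastic cutlery caddy, 95 x 150 mm and 115 mm high, with cutlery standing in it up to about 200 mm; loose on the shelf at the end away from the sugar bowl. Origin: centre of its foot. Not to be touched.
- spoon1: stainless teaspoon, 140 mm long, 9 mm high, loose, lying face down on the shelf roughly parallel to the row, its middle 45 to 60 mm behind it. Own x runs along it, bowl towards +x; origin under its middle. Not to be touched.
- spoon2: second stainless teaspoon, the same, lying farther back. Not to be touched.
- scraper: lime silicone scraper, 215 mm long, blade 50 mm wide, 11 mm thick, loose, lying at the back of the shelf. Own x runs along it. Not to be touched.
- salt_jar: glass salt jar with red cap, 52 mm across, 85 mm high, loose at the back of the shelf. Not to be touched.
- cap1: row cap 1: dark-blue domed plastic disc, 18 mm across, 2.6 thick. Origin: centre of its underside; the spot to press is 2.6 mm above. Starts 3.5 to 6 mm proud of the board; slides straight down against a steady 7 N or so, stays where left, home when the underside lies on the board (200 mm above the worktop; solid stop). Caps 1 to 4 are 64 mm apart in line, cap 1 at the shelf's +y end (robot's left).
- cap2: row cap 2: dark-blue domed plastic disc, 18 mm across, 2.6 thick. Origin: centre of its underside; the spot to press is 2.6 mm above. Starts 3.5 to 6 mm proud of the board; slides straight down against a steady 7 N or so, stays where left, home when the underside lies on the board (200 mm above the worktop; solid stop). Caps 1 to 4 are 64 mm apart in line, cap 1 at the shelf's +y end (robot's left).
- cap3: row cap 3: dark-blue domed plastic disc, 18 mm across, 2.6 thick. Origin: centre of its underside; the spot to press is 2.6 mm above. Starts 3.5 to 6 mm proud of the board; slides straight down against a steady 7 N or so, stays where left, home when the underside lies on the board (200 mm above the worktop; solid stop). Caps 1 to 4 are 64 mm apart in line, cap 1 at the shelf's +y end (robot's left).
- cap4: row cap 4: dark-blue domed plastic disc, 18 mm across, 2.6 thick. Origin: centre of its underside; the spot to press is 2.6 mm above. Starts 3.5 to 6 mm proud of the board; slides straight down against a steady 7 N or so, stays where left, home when the underside lies on the board (200 mm above the worktop; solid stop). Caps 1 to 4 are 64 mm apart in line, cap 1 at the shelf's +y end (robot's left).

How it is judged:
On the way, in this order (a step that is already met when the one before it is completed fails the run):
1. the first cap from the sugar-bowl end is pressed home (((y of sugar_bowl in the frame of shelf above 0 m and z of cap1 in the frame of shelf below 0.201 m) or (y of sugar_bowl in the frame of shelf below 0 m and z of cap4 in the frame of shelf below 0.201 m))), for 0.1 s.
2. the second cap from the sugar-bowl end is pressed home (((y of sugar_bowl in the frame of shelf above 0 m and z of cap2 in the frame of shelf below 0.201 m) or (y of sugar_bowl in the frame of shelf below 0 m and z of cap3 in the frame of shelf below 0.201 m))), for 0.1 s.
3. the third cap from the sugar-bowl end is pressed home (((y of sugar_bowl in the frame of shelf above 0 m and z of cap3 in the frame of shelf below 0.201 m) or (y of sugar_bowl in the frame of shelf below 0 m and z of cap2 in the frame of shelf below 0.201 m))), for 0.1 s.
4. the last cap from the sugar-bowl end is pressed home (((y of sugar_bowl in the frame of shelf above 0 m and z of cap4 in the frame of shelf below 0.201 m) or (y of sugar_bowl in the frame of shelf below 0 m and z of cap1 in the frame of shelf below 0.201 m))), for 0.1 s.
5. on the stroke back the fingertips lightly touch (under 20 N) the third cap from the sugar-bowl end (((y of sugar_bowl in the frame of shelf above 0 m and contact force between the fingers and cap3 between 0.3 and 20 N) or (y of sugar_bowl in the frame of shelf below 0 m and contact force between the fingers and cap2 between 0.3 and 20 N))), for 0.05 s.
6. on the stroke back the fingertips lightly touch (under 20 N) the second cap from the sugar-bowl end (((y of sugar_bowl in the frame of shelf above 0 m and contact force between the fingers and cap2 between 0.3 and 20 N) or (y of sugar_bowl in the frame of shelf below 0 m and contact force between the fingers and cap3 between 0.3 and 20 N))), for 0.05 s.
7. on the stroke back the fingertips lightly touch (under 20 N) the first cap from the sugar-bowl end (((y of sugar_bowl in the frame of shelf above 0 m and contact force between the fingers and cap1 between 0.3 and 20 N) or (y of sugar_bowl in the frame of shelf below 0 m and contact force between the fingers and cap4 between 0.3 and 20 N))), for 0.05 s.
At the end, for the whole second after the job is handed in: All four caps are home (underside within 1 mm of the board) and no bystander lies more than 12 mm from where it started (z of each of cap1, cap2, cap3, cap4 in the frame of shelf below 0.201 m and distance of each of sugar_bowl, caddy, spoon1, spoon2, scraper, salt_jar from where it was at the start of the episode below 0.012 m); the robot touches nothing.
It fails at once if the shelf or a cap is pressed by the fingertips with more than 35 N (contact force between the fingers and shelf above 35 N).
It fails at once if a cap is drawn out of its hole (z of any of cap1, cap2, cap3, cap4 in the frame of shelf above 0.207 m).
It fails at once if a bystander is pushed, lifted or knocked (moved more than 12 mm) (distance of any of sugar_bowl, caddy, spoon1, spoon2, scraper, salt_jar from where it was at the start of the episode above 0.012 m).
It also fails if it takes over 58 s, if anything falls off the work surface, if the arm or the gripper's body presses on something with over 40 N, if the wrist force passes 120 N, or if a joint passes its speed limit or range.

ROBOT

A 6-joint arm with a two-finger parallel gripper is mounted at the origin on the work surface. World frame = base frame: x ahead of the robot, y to its left, z up, the work surface at z = 0. Lengths are in m, angles in rad, forces in N, time in s.
With the tool pointing down it reaches from about 0.35 to 0.8 m from the base axis. Payload 7.3 kg.
Tool frame: the origin (TCP) lies between the finger pads; the fingertips stand 25 mm ahead of it and the grasp point (between the pads) lies 6 mm ahead of it (r.tip_extent is the distance from the TCP to the fingertips, in m); z points along the fingers, y is the line along which they close (so a half turn about z gives the same grasp; the last joint's range is limited). The gripper opens to 85 mm and grips with 20 to 120 N. Pads are 22 mm wide; open, the fingers measure 114 mm over their backs; the gripper's body (76 mm by 85 mm) begins 54 mm behind the grasp point. The pads swing forward as they close: fully open they stand 13 mm farther back than shut.
Start: joints at [-1.485, 0.342, 1.524, -0, 1.275, -0.146], TCP at [0.121, -0.511, 0.256] pointing down, gripper open.
Joint ranges: [-2.53, 2.53], [-0.77, 2.02], [0.04, 2.7], [-1, 4.14], [0.28, 2.66], [-3.11, 3.11]. Speed limits (rad/s): [2.57, 2.57, 3.14, 3.14, 3.14, 3.14].

INTERFACE

Orientations are given as a unit quaternion [x, y, z, w].
In Python, from workcell import r, command_gripper, optics gives the robot as it stands. The module is installed in compiled form; this text tells all that it offers. Calls block until the motion is done:
- r.reach(position, orientation): joint-space move of the TCP to a pose.
- r.move_straight(position, orientation=None, speed=0.15, max_force=None): straight line of the TCP; orientation=None keeps the orientation; speed is the mean speed in m/s. With max_force (N) it stops when the force on the tool has changed by that much, and returns True; else False.
- r.movej(angles): joint-space move.
- command_gripper(opening, force=None): finger opening in m; force is the grip in N (None keeps the last); returns when the fingers have stopped.
- r.hold(seconds).
- r.solve_ik(position, orientation): joint angles nearest the present ones, or None.
- r.read_state(): the state.
- optics.get_image(name): name is "side" or "top"; returns (picture, depth): 420x560x3 uint8, red, green, blue; 420x560 float32, m along the optical axis (not along the pixel's ray), 0 where there is no reading.
- optics.camera_model(name): a dict with "K" (3x3 intrinsics, pixels), "R" (3x3) and "t" (3): a world point X has camera coordinates R X + t. Camera axes: x right, y down, z forward; pixel columns grow to the right and rows downward; lengths in m; the calibration is good to about 2 mm. A picture is of the moment at which its call begins. camera_model takes no time and is no camera call.
A pose or a line that the arm cannot do raises r.PlanningError and nothing moves.
- r.finish_job(): hands the job in; it is judged then, once.
The state is a dict: "time_s": time; "joint_positions": joint angles; "dq": joint speeds; "tau": joint torques, N m; "eef_pos": TCP position; "eef_rot": TCP orientation; "contact_force": force on the tool from outside, world axes, zero at the start; "torque": the same for the moment, N m; "grip_width": finger opening in m; "grip_force": force on a finger pad.
Only numpy, scipy, OpenCV 4.12 (cv2) and the standard library are available. Lean on these libraries where they do the work, as an engineer would, in place of code of your own. Each camera call takes 0.05 s, during which the arm holds its last target. There are 200 camera calls.

## Working session

There is one attempt and no reset: what is moved stays moved. The work goes in short steps, each a Python script; the robot and the scene stay as the last script left them, time stands still between calls to the robot, and variables do not carry over. Pictures are saved under pics/ and viewed, at most 10 in all, crops included, and the job is handed in when it is done.

```bash
mkdir -p pics; python3 - <<'E'
from workcell import r, optics
import cv2, numpy as np
for n in("top","side"):
    p,d=optics.get_image(n); cv2.imwrite(f"pics/{n}0.png",p[:,:,::-1]); np.savez(f"{n}0.npz",p=p,d=d)
    m=optics.camera_model(n); print(n,m["K"].round(1).tolist(),m["R"].round(3).tolist(),m["t"].round(3).tolist())
s=r.read_state();print(s["time_s"],s["eef_rot"],s["contact_force"],r.tip_extent)
E
```

```text
top [[474.0, 0.0, 274.9], [0.0, 474.0, 220.6], [0.0, 0.0, 1.0]] [[0.007, -1.0, -0.001], [-0.982, -0.006, -0.189], [0.189, 0.003, -0.982]] [0.006, 0.617, 0.978]
side [[454.8, 0.0, 274.1], [0.0, 454.8, 205.6], [0.0, 0.0, 1.0]] [[-0.983, -0.183, -0.007], [-0.098, 0.557, -0.824], [0.155, -0.81, -0.566]] [0.575, 0.169, 0.939]
0.1 [ 9.93291055e-01  1.15639019e-01  1.25277183e-05 -7.05120149e-04] [-0.27321851 -0.28401186 -1.01807006] 0.025
```

View pics/top0.png

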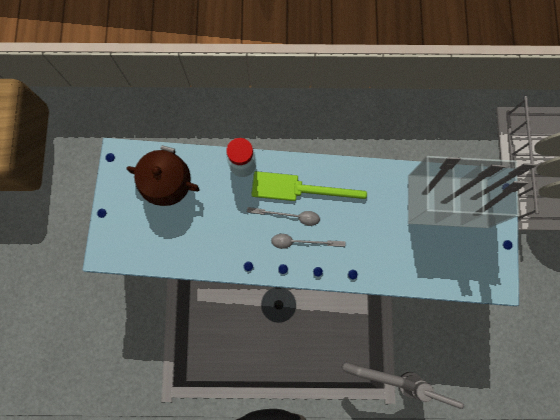

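View pics/side0.png

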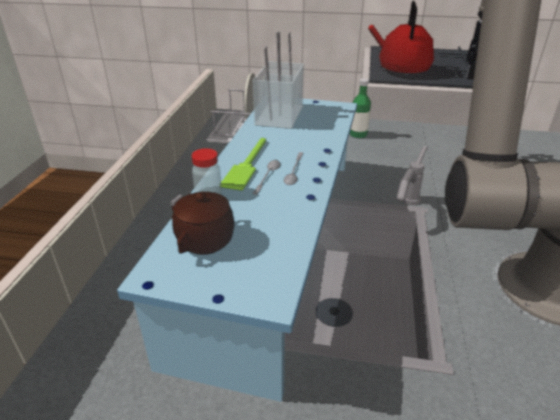

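```bash
cat > vis.py <<'E'
import numpy as np, cv2
from workcell import optics
def blobs(p):
    h=cv2.cvtColor(p,cv2.COLOR_RGB2HSV); i=p.astype(int)
    m=((i[:,:,2]>i[:,:,0]+35)&(i[:,:,2]>1.7*i[:,:,1])).astype(np.uint8)
    n,_,s,c=cv2.connectedComponentsWithStats(m)
    return np.array([[*c[k],s[k,4]] for k in range(1,n) if s[k,4]>=12])
def on_plane(n,uv,z):
    m=optics.camera_model(n);R,t=m["R"],m["t"]
    d=R.T@np.linalg.inv(m["K"])@np.array([*uv,1]);o=-R.T@t
    return o+d*(z-o[2])/d[2]
def tri(a,b):
    P=[optics.camera_model(n)["K"]@np.c_[optics.camera_model(n)["R"],optics.camera_model(n)["t"]] for n in("top","side")]
    X=cv2.triangulatePoints(P[0],P[1],np.array(a,float).reshape(2,1),np.array(b,float).reshape(2,1));return (X[:3]/X[3]).ravel()
E
python3 - <<'E'
from vis import *
np.set_printoptions(precision=4,suppress=True)
B={n:blobs(np.load(n+"0.npz")["p"]) for n in("top","side")}
print(B["top"]);print(B["side"])
t=np.array([b for b in B["top"] if 235<b[0]<370 and 255<b[1]<285]);t=t[t[:,0].argsort()]
s=np.array([b for b in B["side"] if 300<b[0]<335 and 140<b[1]<205]);s=s[(-s[:,1]).argsort()]
for a,b in zip(t,s): print(tri(a[:2],b[:2]),on_plane("top",a[:2],.206),on_plane("side",b[:2],.206))
for u in[(162,178),(282,241),(345,244),(310,218),(240,150)]:print(u,on_plane("top",u,.209))
E
```

```text
[[109.74   157.16    50.    ]
 [101.3585 212.6792  53.    ]
 [507.3966 244.6034  58.    ]
 [248.1186 265.8644  59.    ]
 [282.6721 268.7541  61.    ]
 [317.5517 271.3793  58.    ]
 [352.5738 274.1803  61.    ]]
[[147.383  285.1277  47.    ]
 [217.7292 298.625   48.    ]]Traceback (most recent call last):
  File "<stdin>", line 6, in <module>
IndexError: too many indices for array: array is 1-dimensional, but 2 were indexed
```

```bash
sed -i 's/m=((i.*$/m=((i[:,:,2]>i[:,:,0]+20)\&(i[:,:,2]>1.3*i[:,:,1])\&(i[:,:,2]<150)\&(i[:,:,0]<70)).astype(np.uint8)/' vis.py
python3 - <<'E'
from vis import *
np.set_printoptions(precision=4,suppress=True)
B={n:blobs(np.load(n+"0.npz")["p"]) for n in("top","side")}
sel=lambda B,x0,x1,y0,y1:np.array([b for b in B if x0<b[0]<x1 and y0<b[1]<y1])
t=sel(B["top"],235,370,255,285);t=t[t[:,0].argsort()]
s=sel(B["side"],300,335,140,205);print(t,s,sep="\n")
for a in t:print(on_plane("top",a[:2],.206))
if len(s):
  s=s[(-s[:,1]).argsort()]
  for a,b in zip(t,s): print(tri(a[:2],b[:2]),on_plane("side",b[:2],.206))
for u in[(162,178),(282,241),(345,244),(310,218),(240,150)]:print(u,on_plane("top",u,.209))
E
```

```text
[[248.     266.      69.    ]
 [282.8143 268.7429  70.    ]
 [317.5652 271.3333  69.    ]
 [352.4714 274.0714  70.    ]]
[[322.1429 163.9286  14.    ]
 [316.6111 179.8333  18.    ]
 [310.3636 196.9091  22.    ]]
[0.5031 0.0586 0.206 ]
[ 0.4984 -0.0053  0.206 ]
[ 0.4941 -0.069   0.206 ]
[ 0.4895 -0.1329  0.206 ]
[0.5034 0.0587 0.2049] [0.5034 0.0604 0.206 ]
[ 0.4986 -0.0054  0.2045] [ 0.4985 -0.0029  0.206 ]
[ 0.4941 -0.069   0.2059] [ 0.494  -0.0689  0.206 ]
(162, 178) [0.6687 0.2245 0.209 ]
(282, 241) [ 0.5494 -0.0036  0.209 ]
(345, 244) [ 0.5445 -0.1199  0.209 ]
(310, 218) [ 0.5931 -0.0557  0.209 ]
(240, 150) [0.7253 0.0776 0.209 ]
```

```bash
cat > arm.py <<'E'
import numpy as np
from scipy.spatial.transform import Rotation
from workcell import r, command_gripper
C=np.array([[.5033,.0589],[.4986,-.0052],[.4941,-.0690],[.4895,-.1327]])
row=C[3]-C[0]; row/=np.linalg.norm(row)
Q=Rotation.from_matrix(np.c_[[-row[1],row[0],0],[row[0],row[1],0],[0,0,-1]]).as_quat()
def st():
    s=r.read_state(); return round(s["time_s"],2),np.round(s["eef_pos"],4).tolist(),np.round(s["contact_force"],2).tolist()
E
python3 - <<'E'
from vis import *; from arm import *
d=np.load("side0.npz")["d"]; m=optics.camera_model("side")
v,u=np.mgrid[:420,:560]; P=np.stack([u,v,np.ones_like(u)],-1)@np.linalg.inv(m["K"]).T*d[...,None]
W=(P-m["t"])@m["R"]
for nm,(a,b,c,e) in {"bottle":(353,369,85,135),"faucet":(400,427,148,200),"caddy":(258,300,35,120)}.items():
    w=W[c:e,a:b].reshape(-1,3); w=w[(w[:,2]>.02)&(d[c:e,a:b].ravel()>0)]; print(nm,np.percentile(w,[3,50,97],axis=0).round(3).tolist())
s=r.read_state();p=s["eef_pos"]
print(r.solve_ik([p[0],p[1],.36],s["eef_rot"]))
for c in C: print(r.solve_ik([*c,.33],Q), r.solve_ik([*c,.23],Q))
E
```

```text
bottle [[0.394, -0.661, 0.025], [0.418, -0.635, 0.098], [0.442, -0.39, 0.201]]
faucet [[0.252, -0.323, 0.026], [0.275, -0.266, 0.108], [0.317, -0.13, 0.133]]
caddy [[0.582, -1.463, 0.035], [0.636, -0.295, 0.277], [0.913, -0.239, 0.372]]
[-1.48501136e+00  2.83984273e-01  1.32332257e+00 -1.74273332e-05
  1.53569616e+00 -1.46011093e-01]
[-3.48486212e-02  2.59996572e-01  1.43613234e+00 -4.44089210e-16
  1.44546374e+00  1.60784860e+00] [-3.48486212e-02  3.32210336e-01  1.61542291e+00 -4.44089210e-16
  1.19395940e+00  1.60784860e+00]
[-1.64255472e-01  2.44294817e-01  1.45718529e+00 -4.44089210e-16
  1.44011255e+00  1.47844175e+00] [-1.64255472e-01  3.17780246e-01  1.63681076e+00 -4.44089210e-16
  1.18700164e+00  1.47844175e+00]
[-2.92494060e-01  2.44812584e-01  1.45649615e+00 -4.44089210e-16
  1.44028392e+00  1.35020316e+00] [-2.92494060e-01  3.18256407e-01  1.63610935e+00 -4.44089210e-16
  1.18722689e+00  1.35020316e+00]
[-4.15946248e-01  2.60836448e-01  1.43499727e+00 -4.44089210e-16
  1.44575894e+00  1.22675097e+00] [-4.15946248e-01  3.32981615e-01  1.61427213e+00 -4.44089210e-16
  1.19433891e+00  1.22675097e+00]
```

```bash
python3 - <<'E'
from vis import *; from arm import *
s=r.read_state();p=s["eef_pos"]
command_gripper(0.0)
r.move_straight([p[0],p[1],.36],speed=.2)
r.reach([*C[0],.36],Q); print(st())
r.move_straight([*C[0],.242],speed=.15,max_force=6); print(st())
p,_=optics.get_image("top"); cv2.imwrite("pics/top1.png",cv2.resize(p[190:310,180:380,::-1],None,fx=4,fy=4)[:,:800][:480])
p,_=optics.get_image("side"); cv2.imwrite("pics/side1.png",cv2.resize(p[80:220,230:430,::-1],None,fx=4,fy=4))
E
```

```text
(3.97, [0.5034, 0.0582, 0.3599], [0.48, -0.18, 0.77])
(4.9, [0.5038, 0.0588, 0.2428], [0.68, 0.13, 1.01])
```

View pics/top1.png

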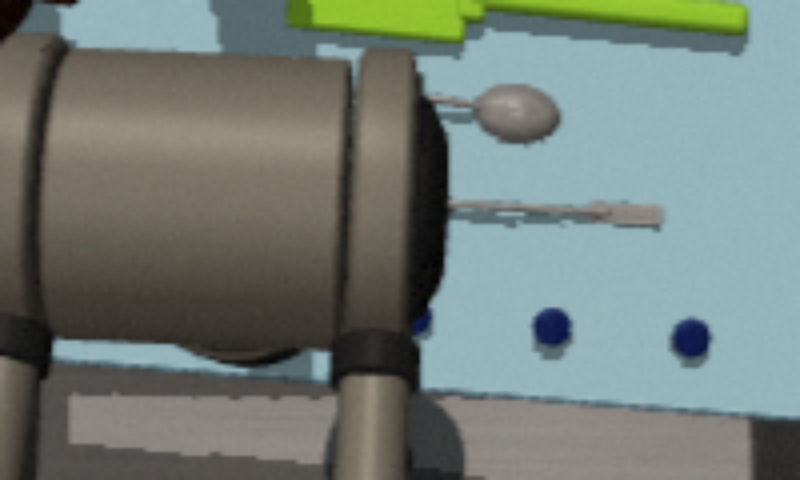

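View pics/side1.png

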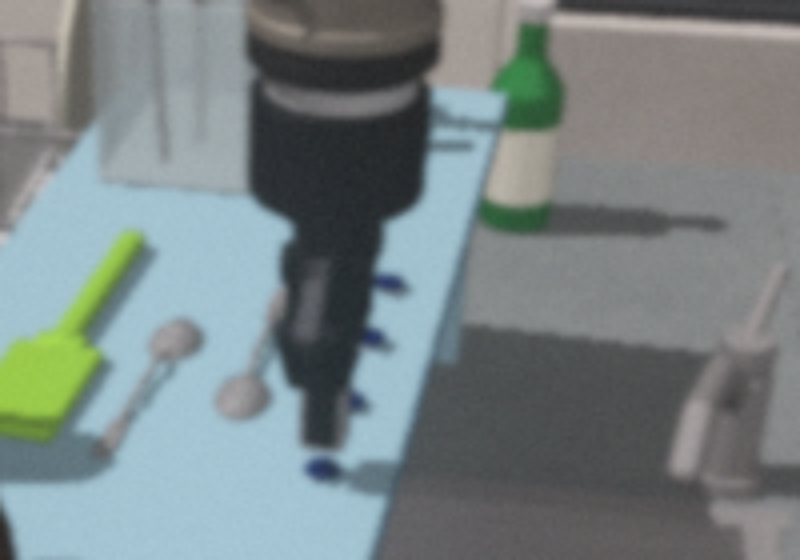

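The top view is blocked by the wrist over cap 1, with caps 3 and 4 visible at (551,327) and (690,338). In the side view the closed tips at (322,445) sit directly above cap 1 at (322,468). The alignment is good, so I'll press.

```bash
cat >> arm.py <<'E'
def press(i,f=16):
    h=r.move_straight([*C[i],.222],speed=.012,max_force=f); print(i+1,h,st())
    r.hold(.15); print(st())
E
python3 - <<'E'
from arm import *
press(0)
r.move_straight([*C[0],.245],speed=.08); print(st())
E
```

```text
1 True (6.21, [0.5033, 0.0589, 0.2275], [-1.1, -0.63, 5.32])
(6.36, [0.5033, 0.0589, 0.2275], [-1.16, 0.6, 5.36])
(6.73, [0.5034, 0.0589, 0.2451], [-0.29, 0.27, 0.4])
```

```bash
python3 - <<'E'
from arm import *
for i in (1,2,3):
    r.move_straight([*C[i],.245],speed=.08)
    press(i)
    if i<3: r.move_straight([*C[i],.245],speed=.08)
E
```

```text
2 True (9.1, [0.4986, -0.0052, 0.2275], [-0.98, -0.3, 5.54])
(9.25, [0.4986, -0.0052, 0.2275], [-0.41, 0.81, 4.8])
3 True (11.99, [0.4941, -0.069, 0.2275], [-1.07, 0.22, 5.25])
(12.14, [0.4941, -0.069, 0.2275], [-0.1, 0.5, 6.42])
4 True (14.88, [0.4895, -0.1327, 0.2275], [-0.62, 1.72, 5.27])
(15.03, [0.4895, -0.1327, 0.2275], [-0.7, 0.71, 6.03])
```

```bash
python3 - <<'E'
from arm import *
for i in (2,1,0):
    h=r.move_straight([*C[i],.2274],Q,speed=.03,max_force=12); print(i+1,h,st())
    if h: break
E
```

```text
3 False (17.31, [0.4942, -0.0692, 0.2276], [0.29, -2.62, 3.65])
2 False (19.59, [0.4988, -0.0054, 0.2276], [0.7, -2.55, 3.71])
1 False (21.88, [0.5034, 0.0587, 0.2276], [-0.14, -2.6, 3.76])
```

```bash
python3 - <<'E'
from vis import *; from arm import *
r.hold(.1)
r.move_straight([*C[0],.36],speed=.12)
r.reach([.35,-.36,.38],Q); print(st())
p,_=optics.get_image("top"); cv2.imwrite("pics/top2.png",p[:,:,::-1])
print(blobs(p).round(1))
E
```

```text
(24.88, [0.3506, -0.3593, 0.38], [0.41, 0.18, 0.08])
[[109.7 157.   62. ]
 [505.4 185.2  13. ]
 [101.3 212.8  63. ]
 [507.3 244.4  68. ]
 [247.9 266.   68. ]
 [282.7 268.8  66. ]
 [317.4 271.6  67. ]
 [352.  274.1  70. ]]
```

View pics/top2.png

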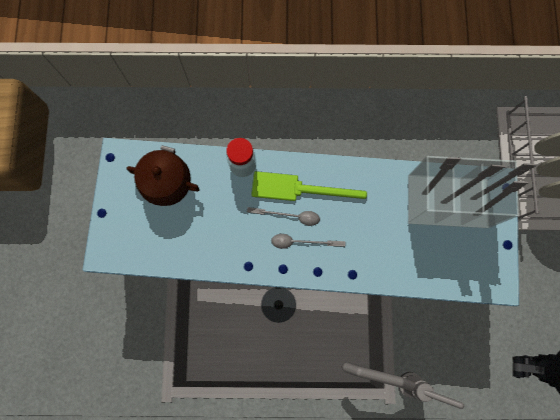

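All the bystanders are where they were. The four caps, at (248,266) to (352,274), now show no gap shadow, and the hand is clear at (540,370).

```bash
python3 -c "
from workcell import r
print(r.finish_job())"
```

```text
the job is handed in; nothing more can be done
None
```

I pressed all four caps home in order from the sugar-bowl end (all stopped at the same height), stroked back over them at about 4 N, moved the hand clear with nothing else visibly disturbed, and handed the job in; no verdict was returned.

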